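# Swap the cartridge in a push-push fuse bay

### The job

The cartridge in the grey fuse bay is spent: press it down until its push-push catch lets go and the seat springs it up, lift it out and put it in the steel tray. Then stand the full-length spare from the clear box in the bay and press it down until the catch holds it. The cartridges are glass, so never press with more than about 13 N, and leave the two short cartridges, the lamp and the screwdriver where they are.

Things in the scene. Friction and masses are not known exactly. Their poses are not given: they have to be found in the camera images.
- bay: fixed grey fuse bay, an upright block 75 x 95 x 75 mm (x, y, z) on a 6 mm foot plate. Origin at the centre of its underside, z up. In the middle of its top is a round upright well, 25 mm across, for a 22 mm cartridge. Press to work the catch and stop as the force climbs: the seat's spring gives 2.5 to 6 N, then a stiff buffer 12 N per mm; 8 to 10 N is enough, over 13 N breaks the glass
- bay_mouth (a point): centre of the well's mouth (2.5 mm chamfer) in the bay's top face, 75 mm above the work surface. A press works the catch when the seat is pushed 21 to 32 mm below its fully-up place (so 5 to 16 mm from the held place): how far differs each time and cannot be seen. The buffer is met about 0.8 mm further. A shorter press changes nothing
- seat: sprung brass disc 21 mm across in the well, on which a cartridge stands; origin at the centre of its top, z up. Fully up it lies 12 to 16 mm below the bay's top. Push-push catch: a full press, let go, leaves it held 16 mm below fully up; from there another full press, let go, frees it and it rises fully. At the start it is held down, under the spent cartridge
- spent_mid (a point): centre of the spent cartridge: upright glass cylinder with steel end caps, 22 mm across, 58 mm long (ends 29 mm above and below this point), 50 g, z along its length. At the start it stands on the held seat in the well and stands out 26 to 30 mm above the bay; sprung up, 42 to 46 mm
- spare_mid (a point): centre of the full-length spare cartridge, same shape and size as the spent one (22 x 58 mm, ends 29 mm above and below this point), about 50 g, z along its length. It stands in one of the clear box's sockets, its foot 6 mm and its top 64 mm above the work surface (34 mm above the box)
- sparebox: fixed clear plastic box 50 x 170 x 30 mm (x, y, z) with three round sockets, each 25 mm across and 24 mm deep, in a row along its y at -55, 0 and +55 mm. Origin at the centre of its underside, z up. Which cartridge is in which socket varies
- short_a_mid (a point): the centre of a short cartridge with a waisted white body, 22 mm across the caps, 44 mm long, in another socket of the clear box (top 50 mm above the work surface); leave it there
- short_b_mid (a point): the centre of the other short cartridge, same as the first, in the remaining socket; leave it there
- tray: fixed open steel tray 130 x 130 x 25 mm, walls and floor 3 mm. Origin at the centre of its underside, z up
- lamp: black rechargeable lamp, 84 mm across, about 120 mm tall, standing upright; origin at the centre of its underside; leave it alone
- screwdriver: wooden-handled screwdriver lying on the work surface; leave it alone
Not all that is in view belongs to the job. Leave any green or purple look-alike of the part that bears spent_mid alone.

How it is judged:
On the way:
1. the catch has let go: the seat has risen fully with the spent cartridge still standing on it in the well (z of seat in the frame of bay above 0.055 m and horizontal distance between spent_mid and seat below 0.006 m and z of spent_mid in the frame of seat below 0.036 m), for 0.1 s.
At the end, for the whole second after the job is handed in: the full-length spare stands upright (7 degrees) in the well on the seat (within 5 mm of its centre), the seat held down by its catch (25 to 35.5 mm below the bay's top) with nothing pressing; the spent cartridge's centre lies within the walls of the steel tray; both at rest (z of seat in the frame of bay between 0.0395 and 0.05 m and horizontal distance between spare_mid and seat below 0.005 m and z of spare_mid in the frame of seat between 0.027 and 0.0315 m and angle between spare_mid's own z axis and vertical below 0.12 rad and linear speed of spare below 0.02 m/s and linear speed of spent below 0.05 m/s and x of spent_mid in the frame of tray between -0.057 and 0.057 m and y of spent_mid in the frame of tray between -0.057 and 0.057 m and z of spent_mid in the frame of tray below 0.045 m); the robot touches nothing.
It fails at once if the spent cartridge is pressed on the seat with more than 13 N (contact force between spent and seat above 13 N).
It fails at once if the spare cartridge is pressed on the seat with more than 13 N (contact force between spare and seat above 13 N).
It fails at once if a short cartridge is taken or knocked from its socket (distance of any of short_a_mid, short_b_mid from where it was at the start of the episode above 0.012 m).
It fails at once if the lamp or the screwdriver is moved by more than 25 mm (distance of any of lamp, screwdriver from where it was at the start of the episode above 0.025 m).
It also fails if it takes over 72 s, if anything falls off the work surface, if the arm or the gripper's body presses on something with over 40 N, if the wrist force passes 120 N, or if a joint passes its speed limit or range.

### The arm

A 6-joint arm with a two-finger parallel gripper is mounted at the origin on the work surface. World frame = base frame: x ahead of the robot, y to its left, z up, the work surface at z = 0. Lengths are in m, angles in rad, forces in N, time in s.
With the tool pointing down it reaches from about 0.275 to 0.725 m from the base axis. Payload 15.9 kg.
Tool frame: the origin (TCP) lies on the centre line of the jaws, within the pads' length; the fingertips stand 17 mm ahead of it and the grasp point (between the pads) lies 2 mm behind it (env.tip_extent is the distance from the TCP to the fingertips, in m); y points along the fingers, x is the direction in which the jaws open and shut, and the axes are right-handed (so a half turn about y gives the same grasp; the last joint's range is limited). The gripper opens to 85 mm and grips with 20 to 120 N. Pads are 22 mm wide; open, the fingers measure 114 mm over their backs; the gripper's body (76 mm by 85 mm) begins 54 mm behind the grasp point. The pads swing forward as they close: fully open they stand 13 mm farther back than shut.
Start: joints at [-1.165, 0.213, -0.034, 1.323, 0, 1.571], TCP at [0.197, -0.459, 0.248] pointing down, gripper open.
Joint ranges: [-2.98, 2.98], [-0.74, 1.72], [-1.14, 1.35], [-2.1, 2.04], [-1.57, 1.44], [-3.14, 3.14]. Speed limits (rad/s): [1.89, 1.89, 2.39, 2.57, 3.14, 3.14].

### API

Orientations are given as a unit quaternion [w, x, y, z].
In Python, from bench import env gives the robot as it stands.
- The arm moves only by the tool drive_tool, never from a script. Its argument "moves" is a list of rows, each an object of numbers: "tx", "ty", "tz": the shift along the tool's x, y, z in cm; "turn": the turn about the tool's y in degrees. A call has 1 to 10 rows; each row is the pose to reach, as a shift and turn from the pose commanded when the call began, along the tool's axes at that moment; what a row does not reach only later rows make up. A row lasts 1/12 s, in which the tool goes at most 41.7 mm and 7.16 degrees, less where a joint would pass 70% of its speed; a pose out of reach is approached as far as the arm can. A call with a gripper value outside its range is refused whole. "jaw" is the finger opening in cm, from 0 to 8.54, set as the call begins (left out, the last holds). The fingers move at their own pace and stop on an object; "force" is the grip in N (left out, the last holds). Time passes only in rows, so rows that repeat a pose let the fingers close. It gives the time, the measured TCP pose, the force and the opening at its end, in the units of the state.
- env.state(): the state, without advancing time (a new reading comes with each control period).
- env.get_image(name): name is "scene" or "top"; returns (picture, depth): 384x512x3 uint8, red, green, blue; 384x512 float32, m along the optical axis (not along the pixel's ray), 0 where there is no reading.
- env.camera_info(name): a dict with "fx", "fy", "cx", "cy" (pixels), "T" (4x4, takes a point from camera to world coordinates). Camera axes: x right, y up, looking along -z (the intrinsics and any distortion apply to the point x, -y, -z); pixel columns grow to the right and rows downward; lengths in m; the calibration is good to about 2 mm. A picture is of the moment at which its call begins. camera_info takes no time and is no camera call.
- env.job_done(): hands the job in, once; it reports no verdict.
The state is a dict: "t": time; "joints": joint angles; "joint_vel": joint speeds; "joint_efforts": joint torques, N m; "ee_pos": TCP position; "eef_rot": TCP orientation; "ft_force": force on the tool from outside, world axes, zero at the start; "ft_torque": the same for the moment, N m; "grip_width": opening from 0.0 (shut) to 1.0 (fully open).
Only numpy, scipy, OpenCV 4.12 (cv2) and the standard library are available. Lean on these libraries where they do the work, as an engineer would, in place of code of your own. Each camera call takes 0.05 s, during which the arm holds its last target.

## Working session

There is one attempt and no reset: what is moved stays moved. The work goes in short steps, Python scripts to look and compute and a tool call to move; the robot and the scene stay as the last step left them, time stands still between calls to the robot, and variables do not carry over. Pictures are saved under pics/ and viewed, and the job is handed in when it is done.

Besides the shell and the picture viewer there is one more tool, called after "Call:" by a JSON object that holds its "api" and its "payload". drive_tool: Moves the arm, as the interface text tells. Its arguments: {"type":"object","properties":{"moves":{"type":"array","items":{"type":"object","properties":{"tx":{"type":"number"},"ty":{"type":"number"},"tz":{"type":"number"},"turn":{"type":"number"}}}},"jaw":{"type":"number"},"force":{"type":"number"}},"required":["moves"]}

```bash
ls; mkdir -p pics; python3 - <<'E'
from bench import env
import cv2, numpy as np
print(env.state())
for n in ("scene","top"):
    im,d=env.get_image(n); cv2.imwrite(f"pics/{n}0.png",im[:,:,::-1]); np.save(f"pics/{n}0d.npy",d)
    print(n,env.camera_info(n))
print(env.tip_extent)
E
```

```text
pics
{'t': 0.0, 'joints': array([-1.16499442e+00,  2.13357145e-01, -3.50488203e-02,  1.32352526e+00,
       -3.44482015e-05,  1.57083062e+00]), 'joint_vel': array([ 1.01409227e-03, -8.97681744e-04, -3.90776162e-05, -4.22967633e-05,
        1.01182317e-03,  8.49722348e-04]), 'joint_efforts': array([-3.04756919e-03, -6.86160421e+01,  4.87116730e+01,  1.73929083e-02,
       -3.15552543e-04, -1.01778119e-05]), 'ee_pos': array([ 0.19723861, -0.45909509,  0.24781975]), 'eef_rot': array([ 0.59070266, -0.59028156,  0.38933909, -0.38865553]), 'ft_force': array([0.11269114, 0.09923059, 0.64635458]), 'ft_torque': array([-0.00361271, -0.01856489, -0.01106889]), 'grip_width': 1.0013130840988531}
scene {'fx': 472.0165900779365, 'fy': 472.0165900779365, 'cx': 256.3259940366688, 'cy': 189.10042314816292, 'T': array([[ 0.74157285, -0.51182923,  0.4337056 ,  1.06254011],
       [ 0.67070997,  0.55140893, -0.49608096, -0.45986871],
       [ 0.01475959,  0.65877084,  0.75219886,  0.82110445],
       [ 0.        ,  0.        ,  0.        ,  1.        ]])}
top {'fx': 371.74114616350187, 'fy': 371.74114616350187, 'cx': 253.25914169602447, 'cy': 188.53244712720422, 'T': array([[-0.00790882,  0.98794488, -0.15460392,  0.4757074 ],
       [-0.99962627, -0.01185697, -0.02463177,  0.00386885],
       [-0.02616797,  0.15435133,  0.98766943,  0.87182792],
       [ 0.        ,  0.        ,  0.        ,  1.        ]])}
0.017
```

View pics/scene0.png

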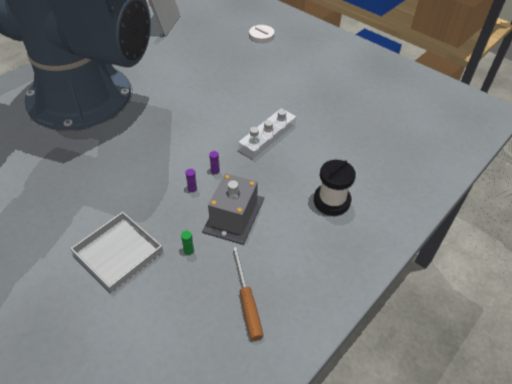

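View pics/top0.png

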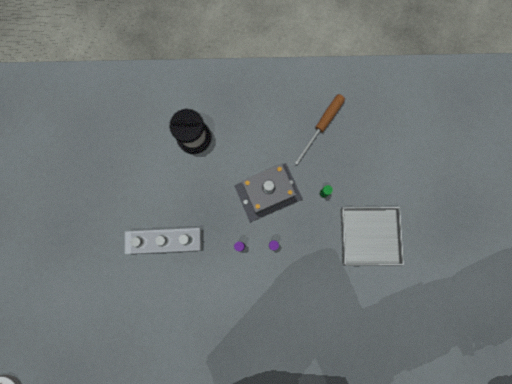

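```bash
python3 - <<'E'
from bench import env
from scipy.spatial.transform import Rotation as R
q=env.state()['eef_rot']; print(R.from_quat([*q[1:],q[0]]).as_matrix().round(3))
E
```

```text
[[ 0.395 -0.     0.919]
 [-0.919  0.001  0.395]
 [-0.001 -1.     0.   ]]
```

```bash
python3 - <<'E'
import cv2, numpy as np
t=cv2.imread("pics/top0.png"); s=cv2.imread("pics/scene0.png")
def crop(im,x,y,w,h,k): return cv2.resize(im[y:y+h,x:x+w],None,fx=k,fy=k,interpolation=cv2.INTER_CUBIC)
cv2.imwrite("pics/c1.png",np.vstack([crop(t,110,210,110,60,6)]))
cv2.imwrite("pics/c2.png",crop(t,225,150,110,80,6))
cv2.imwrite("pics/c3.png",crop(s,180,95,130,90,6))
cv2.imwrite("pics/c4.png",crop(s,180,155,100,90,6))
E
```

```text
(no output)
```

View pics/c1.png

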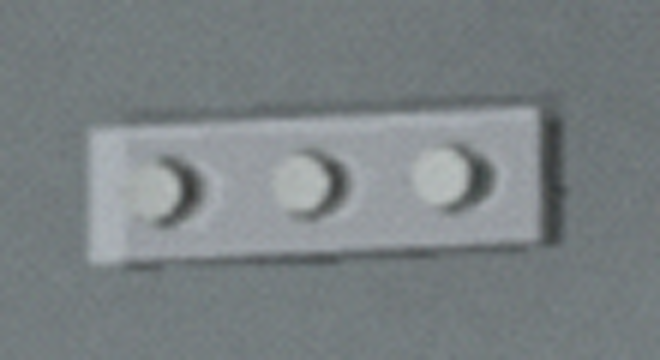

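View pics/c2.png

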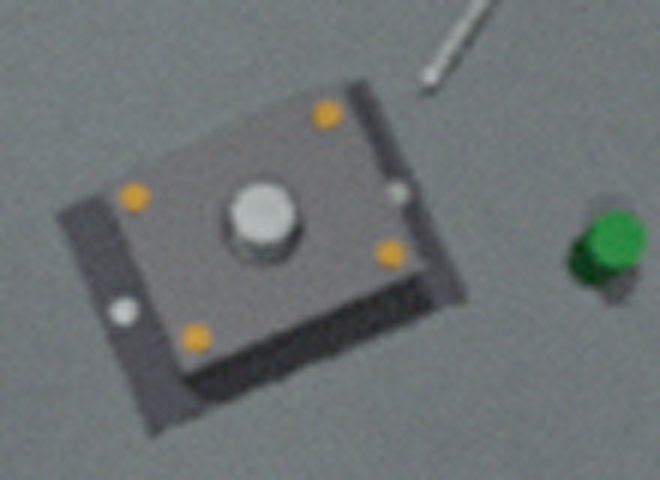

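View pics/c3.png

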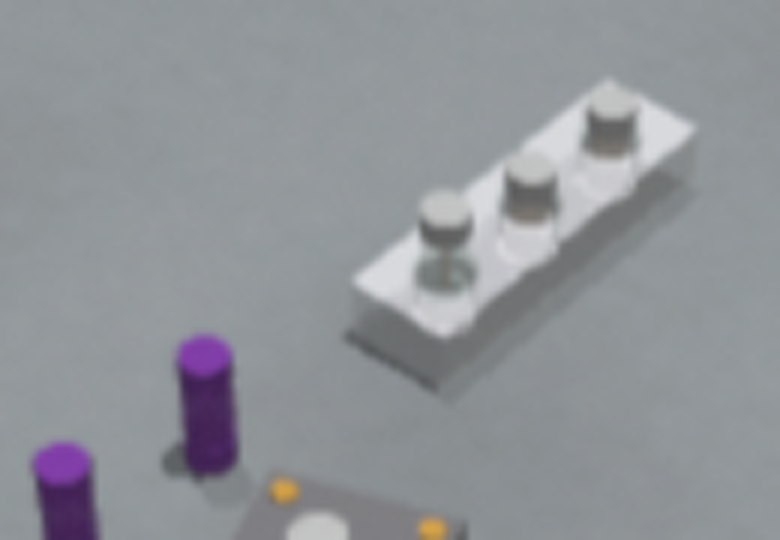

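View pics/c4.png

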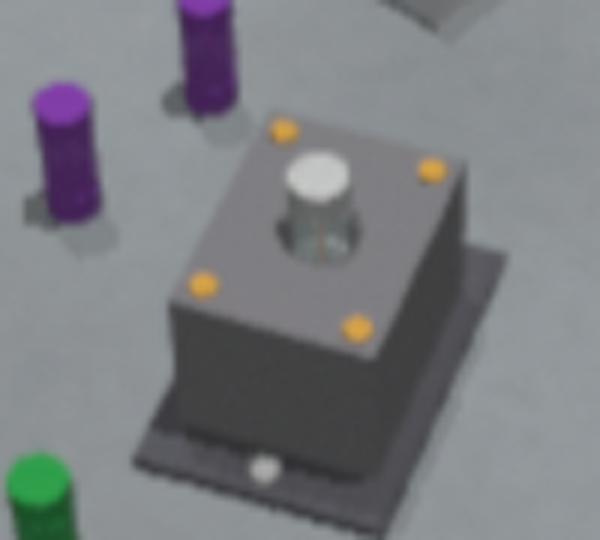

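```bash
cat > h.py <<'E'
from bench import env
import numpy as np
from scipy.spatial.transform import Rotation as R
def ray(n,u,v):
    c=env.camera_info(n); T=np.array(c['T'])
    d=np.array([(u-c['cx'])/c['fx'],-(v-c['cy'])/c['fy'],-1.]); return T[:3,3],T[:3,:3]@d
def onz(n,u,v,z):
    o,d=ray(n,u,v); return o+d*(z-o[2])/d[2]
def tri(a,b):
    (o1,d1),(o2,d2)=ray('top',*a),ray('scene',*b)
    A=np.stack([d1,-d2],1); s=np.linalg.lstsq(A,o2-o1,rcond=None)[0]
    p,q=o1+d1*s[0],o2+d2*s[1]; return (p+q)/2,np.linalg.norm(p-q)
def toolmove(target):
    s=env.state(); q=s['eef_rot']; M=R.from_quat([*q[1:],q[0]]).as_matrix()
    return M.T@(np.array(target)-s['ee_pos'])*100
def yaw():
    s=env.state(); q=s['eef_rot']; M=R.from_quat([*q[1:],q[0]]).as_matrix()
    return M
E
python3 - <<'E'
from h import *
T=lambda x,y:(x/6+225-.42,y/6+150-.42)
B=lambda x,y:(x/6+110-.42,y/6+210-.42)
S4=lambda x,y:(x/6+180-.42,y/6+155-.42)
S3=lambda x,y:(x/6+180-.42,y/6+95-.42)
td=[T(134,197),T(327,114),T(391,253),T(197,338)]
sd=[S4(432,170),S4(357,328),S4(203,285),S4(284,130)]
for a,b in zip(td,sd): print('dot',onz('top',*a,.075).round(4),onz('scene',*b,.075).round(4),tri(a,b))
print('mouth',np.mean([onz('top',*a,.075) for a in td],0),np.mean([onz('scene',*a,.075) for a in sd],0))
print('spent',tri(T(262,212),S4(318,176)),onz('top',*T(262,212),.103),onz('scene',*S4(318,176),.103))
print('spare',tri(B(443,176),S3(446,208)),onz('top',*B(443,176),.064),onz('scene',*S3(446,208),.064))
print('mid',onz('top',*B(302,183),.05),onz('scene',*S3(531,168),.05))
print('end',onz('top',*B(157,190),.05),onz('scene',*S3(612,100),.05))
for p in [(343,207),(402,207),(402,266),(343,266)]: print('tray',onz('top',*p,.025).round(3))
for p in [(239,246),(274,245),(326,190)]: print('dec',onz('top',*p,.06).round(3))
print('lamp',onz('top',187,125,.12),onz('top',195,138,0.05))
print('sd tip',onz('top',297,164,0),onz('top',340,97,0.02))
E
```

```text
dot [0.6141 0.0375 0.075 ] [0.6132 0.0383 0.075 ] (array([0.61391586, 0.03744694, 0.07619279]), np.float64(0.00011586538868008564))
dot [ 0.6439 -0.033   0.075 ] [ 0.6431 -0.0318  0.075 ] (array([ 0.64374943, -0.03277012,  0.0763775 ]), np.float64(0.0005104260363064105))
dot [ 0.5925 -0.0551  0.075 ] [ 0.5916 -0.0538  0.075 ] (array([ 0.59239307, -0.05481053,  0.07645259]), np.float64(0.0004692059288747999))
dot [0.5624 0.0151 0.075 ] [0.5613 0.0164 0.075 ] (array([0.5623687 , 0.01520194, 0.07666568]), np.float64(0.00034531150638049006))
mouth [ 0.60321538 -0.00889724  0.075     ] [ 0.60232859 -0.00772451  0.075     ]
spent (array([ 0.60335686, -0.00849922,  0.10263084]), np.float64(0.0001767403873271141)) [ 0.60335188 -0.00842472  0.103     ] [ 0.60354298 -0.00880486  0.103     ]
spare (array([0.49381226, 0.1764034 , 0.06433051]), np.float64(0.0007896320422147799)) [0.49357307 0.17615733 0.064     ] [0.49375651 0.1770418  0.064     ]
mid [0.491772   0.23118188 0.05      ] [0.49225481 0.23108182 0.05      ]
end [0.48966867 0.28482669 0.05      ] [0.48854775 0.2874359  0.05      ]
tray [ 0.563 -0.179  0.025]
tray [ 0.562 -0.312  0.025]
tray [ 0.431 -0.303  0.025]
tray [ 0.432 -0.173  0.025]
dec [0.477 0.056 0.06 ]
dec [ 0.479 -0.02   0.06 ]
dec [ 0.598 -0.136  0.06 ]
lamp [0.73101892 0.16166415 0.12      ] [0.7234196  0.15727521 0.05      ]
sd tip [ 0.67030794 -0.0795044   0.        ] [ 0.82865624 -0.18466324  0.02      ]
```

The spent cartridge is in the bay, with its cap at scene (233,184) and top (268,185). The purple pair at scene (191,180) and (214,162) and the green one at (187,243) are decoys. Of the three in the clear box at scene (254,129), (268,123) and (282,111), the nearest to the bay has a clear glass body and stands taller. It triangulates to z = 64 mm, so it is the spare. The other two have white waisted bodies.

Next I move above the bay with the jaws shut.

Call:
{"api": "drive_tool", "payload": {"moves": [{"tx": -25.4, "tz": 55.1, "turn": -66.7}, {"tx": -25.4, "tz": 55.1, "turn": -66.7}, {"tx": -25.4, "tz": 55.1, "turn": -66.7}, {"tx": -25.4, "tz": 55.1, "turn": -66.7}, {"tx": -25.4, "tz": 55.1, "turn": -66.7}, {"tx": -25.4, "tz": 55.1, "turn": -66.7}, {"tx": -25.4, "tz": 55.1, "turn": -66.7}, {"tx": -25.4, "tz": 55.1, "turn": -66.7}, {"tx": -25.4, "tz": 55.1, "turn": -66.7}, {"tx": -25.4, "tz": 55.1, "turn": -66.7}], "jaw": 0, "force": 30}}

```text
invalid input at $.moves[0]: expected keys tx, ty, tz, turn
```

```bash
python3 - <<'E'
from h import *
print(yaw().round(3), toolmove([.6034,-.0086,.135]), env.state()['t'],env.state()['ft_force'])
E
```

```text
[[ 0.395 -0.     0.919]
 [-0.919  0.001  0.395]
 [-0.001 -1.     0.   ]] [-25.35113351  11.31247573  55.09942274] 0.1 [ 0.28109502  1.33674531 -0.13534056]
```

Call:
{"api": "drive_tool", "payload": {"moves": [{"tx": -25.4, "ty": 4, "tz": 55.1, "turn": -66.7}, {"tx": -25.4, "ty": 4, "tz": 55.1, "turn": -66.7}, {"tx": -25.4, "ty": 4, "tz": 55.1, "turn": -66.7}, {"tx": -25.4, "ty": 4, "tz": 55.1, "turn": -66.7}, {"tx": -25.4, "ty": 4, "tz": 55.1, "turn": -66.7}, {"tx": -25.4, "ty": 4, "tz": 55.1, "turn": -66.7}, {"tx": -25.4, "ty": 4, "tz": 55.1, "turn": -66.7}, {"tx": -25.4, "ty": 4, "tz": 55.1, "turn": -66.7}, {"tx": -25.4, "ty": 4, "tz": 55.1, "turn": -66.7}, {"tx": -25.4, "ty": 4, "tz": 55.1, "turn": -66.7}], "jaw": 0, "force": 30}}

```text
t: 0.93
ee_pos: [0.4764, -0.1484, 0.2207]
eef_rot: [0.707, -0.707, -0.002, 0.003]
ft_force: [0.1, -2.2, 0.2]
grip_width: 0.001
```

```bash
python3 - <<'E'
from h import *
print(yaw().round(3), toolmove([.6034,-.0086,.135]), env.state()['t'],env.state()['ft_force'])
E
```

```text
[[ 1.    -0.    -0.007]
 [ 0.007  0.     1.   ]
 [-0.    -1.     0.   ]] [12.79505125  8.56269327 13.89225967] 0.9333 [ 0.06282218 -2.24979781  0.1715961 ]
```

Call:
{"api": "drive_tool", "payload": {"moves": [{"tx": 12.6, "ty": 8.0, "tz": 13.7, "turn": 0}, {"tx": 12.6, "ty": 8.0, "tz": 13.7, "turn": 0}, {"tx": 12.6, "ty": 8.0, "tz": 13.7, "turn": 0}, {"tx": 12.6, "ty": 8.0, "tz": 13.7, "turn": 0}, {"tx": 12.6, "ty": 8.0, "tz": 13.7, "turn": 0}, {"tx": 12.6, "ty": 8.0, "tz": 13.7, "turn": 0}, {"tx": 12.6, "ty": 8.0, "tz": 13.7, "turn": 0}, {"tx": 12.6, "ty": 8.0, "tz": 13.7, "turn": 0}]}}

```text
t: 1.6
ee_pos: [0.6013, -0.0137, 0.1407]
eef_rot: [-0.707, 0.707, -0.001, -0.0]
ft_force: [0.7, -0.5, 0.1]
grip_width: -0.0
```

```bash
python3 - <<'E'
from h import *
import cv2
print(yaw().round(3))
im,d=env.get_image('scene'); cv2.imwrite('pics/s1.png',cv2.resize(im[100:260,150:320,::-1],None,fx=4,fy=4,interpolation=cv2.INTER_CUBIC))
print(toolmove([.6034,-.0086,.121]), env.state()['t'],env.state()['ft_force'])
E
```

```text
[[ 1.    -0.001  0.001]
 [-0.001 -0.     1.   ]
 [-0.001 -1.    -0.   ]]
[0.20358181 2.02733326 0.55862771] 1.65 [-0.50164235  0.32915018  0.26792465]
```

View pics/s1.png

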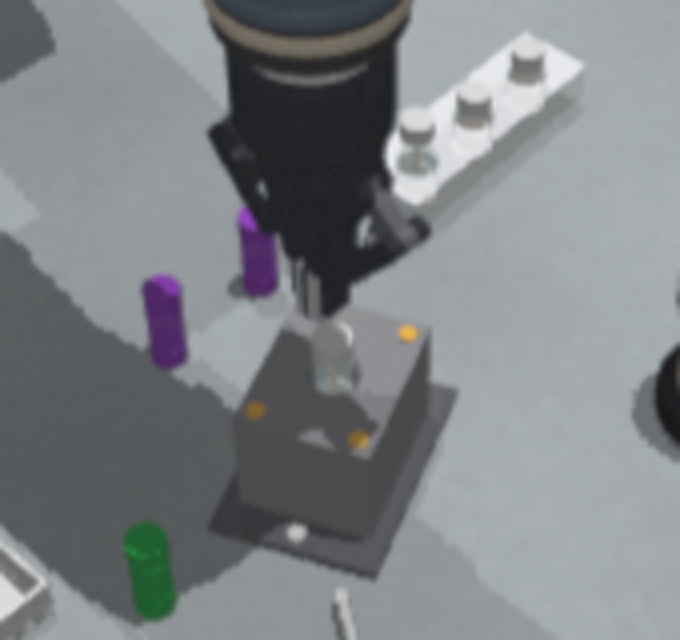

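The shut fingers stand about 2 cm over the spent cap (crop 335,325). I'll centre them and go down to just above it.

Call:
{"api": "drive_tool", "payload": {"moves": [{"tx": 0.2, "ty": 0.8, "tz": 0.55, "turn": 0}, {"tx": 0.2, "ty": 1.5, "tz": 0.55, "turn": 0}, {"tx": 0.2, "ty": 1.8, "tz": 0.55, "turn": 0}, {"tx": 0.2, "ty": 1.8, "tz": 0.55, "turn": 0}, {"tx": 0.2, "ty": 1.8, "tz": 0.55, "turn": 0}]}}

```text
t: 2.07
ee_pos: [0.6034, -0.0083, 0.1227]
eef_rot: [-0.707, 0.707, -0.001, 0.0]
ft_force: [-0.0, -0.9, -0.8]
grip_width: -0.004
```

```bash
python3 - <<'E'
from h import *
print(toolmove([.6034,-.0086,.1196]), env.state()['t'],env.state()['ft_force'])
E
```

```text
[ 0.00143485  0.31433394 -0.03110952] 2.0667 [-0.02583306 -0.93161149 -0.80290228]
```

Call:
{"api": "drive_tool", "payload": {"moves": [{"tx": 0, "ty": 0.1, "tz": 0, "turn": 0}, {"tx": 0, "ty": 0.2, "tz": 0, "turn": 0}, {"tx": 0, "ty": 0.25, "tz": 0, "turn": 0}, {"tx": 0, "ty": 0.3, "tz": 0, "turn": 0}, {"tx": 0, "ty": 0.35, "tz": 0, "turn": 0}, {"tx": 0, "ty": 0.4, "tz": 0, "turn": 0}, {"tx": 0, "ty": 0.45, "tz": 0, "turn": 0}, {"tx": 0, "ty": 0.5, "tz": 0, "turn": 0}, {"tx": 0, "ty": 0.5, "tz": 0, "turn": 0}, {"tx": 0, "ty": 0.5, "tz": 0, "turn": 0}]}}

```text
t: 2.9
ee_pos: [0.6038, -0.008, 0.118]
eef_rot: [0.707, -0.707, 0.0, -0.0]
ft_force: [0.3, -0.2, 3.5]
grip_width: -0.001
```

```bash
python3 - <<'E'
from h import *
print(env.state()['t'],env.state()['ft_force'],env.state()['ee_pos'])
E
```

```text
2.9 [ 0.27838097 -0.20360368  3.51392692] [ 0.60378887 -0.0080238   0.11795962]
```

Call:
{"api": "drive_tool", "payload": {"moves": [{"tx": 0, "ty": 0.05, "tz": 0, "turn": 0}, {"tx": 0, "ty": 0.1, "tz": 0, "turn": 0}, {"tx": 0, "ty": 0.15, "tz": 0, "turn": 0}, {"tx": 0, "ty": 0.2, "tz": 0, "turn": 0}, {"tx": 0, "ty": 0.25, "tz": 0, "turn": 0}, {"tx": 0, "ty": 0.25, "tz": 0, "turn": 0}]}}

```text
t: 3.4
ee_pos: [0.6037, -0.008, 0.1153]
eef_rot: [0.707, -0.707, 0.0, -0.0]
ft_force: [0.2, -0.0, 3.0]
grip_width: -0.002
```

Call:
{"api": "drive_tool", "payload": {"moves": [{"tx": 0, "ty": 0.02, "tz": 0, "turn": 0}, {"tx": 0, "ty": 0.04, "tz": 0, "turn": 0}, {"tx": 0, "ty": 0.04, "tz": 0, "turn": 0}]}}

```text
t: 3.65
ee_pos: [0.6037, -0.008, 0.115]
eef_rot: [0.707, -0.707, 0.0, -0.0]
ft_force: [-0.3, 0.1, 2.8]
grip_width: -0.003
```

Call:
{"api": "drive_tool", "payload": {"moves": [{"tx": 0, "ty": 0.02, "tz": 0, "turn": 0}, {"tx": 0, "ty": 0.04, "tz": 0, "turn": 0}, {"tx": 0, "ty": 0.04, "tz": 0, "turn": 0}]}}

```text
t: 3.9
ee_pos: [0.6037, -0.008, 0.1146]
eef_rot: [-0.707, 0.707, -0.0, 0.0]
ft_force: [-0.1, 0.1, 3.5]
grip_width: -0.003
```

Call:
{"api": "drive_tool", "payload": {"moves": [{"tx": 0, "ty": 0.02, "tz": 0, "turn": 0}, {"tx": 0, "ty": 0.05, "tz": 0, "turn": 0}, {"tx": 0, "ty": 0.05, "tz": 0, "turn": 0}]}}

```text
t: 4.15
ee_pos: [0.6037, -0.008, 0.114]
eef_rot: [0.707, -0.707, 0.0, -0.0]
ft_force: [-0.1, -0.6, 3.1]
grip_width: -0.001
```

Call:
{"api": "drive_tool", "payload": {"moves": [{"tx": 0, "ty": 0.02, "tz": 0, "turn": 0}, {"tx": 0, "ty": 0.05, "tz": 0, "turn": 0}, {"tx": 0, "ty": 0.05, "tz": 0, "turn": 0}]}}

```text
t: 4.4
ee_pos: [0.6037, -0.008, 0.1136]
eef_rot: [-0.707, 0.707, -0.0, 0.0]
ft_force: [0.3, -0.0, 3.8]
grip_width: 0.001
```

Call:
{"api": "drive_tool", "payload": {"moves": [{"tx": 0, "ty": 0.02, "tz": 0, "turn": 0}, {"tx": 0, "ty": 0.05, "tz": 0, "turn": 0}, {"tx": 0, "ty": 0.05, "tz": 0, "turn": 0}]}}

```text
t: 4.65
ee_pos: [0.6037, -0.008, 0.1131]
eef_rot: [0.707, -0.707, 0.0, -0.0]
ft_force: [0.7, 0.3, 4.1]
grip_width: -0.001
```

Call:
{"api": "drive_tool", "payload": {"moves": [{"tx": 0, "ty": 0.02, "tz": 0, "turn": 0}, {"tx": 0, "ty": 0.05, "tz": 0, "turn": 0}, {"tx": 0, "ty": 0.05, "tz": 0, "turn": 0}]}}

```text
t: 4.9
ee_pos: [0.6037, -0.008, 0.1125]
eef_rot: [0.707, -0.707, 0.0, -0.0]
ft_force: [-0.2, -0.6, 3.3]
grip_width: 0.0
```

Call:
{"api": "drive_tool", "payload": {"moves": [{"tx": 0, "ty": 0.02, "tz": 0, "turn": 0}, {"tx": 0, "ty": 0.05, "tz": 0, "turn": 0}, {"tx": 0, "ty": 0.05, "tz": 0, "turn": 0}]}}

```text
t: 5.15
ee_pos: [0.6037, -0.008, 0.112]
eef_rot: [-0.707, 0.707, -0.0, 0.0]
ft_force: [-0.2, 0.7, 3.4]
grip_width: 0.001
```

Call:
{"api": "drive_tool", "payload": {"moves": [{"tx": 0, "ty": 0.02, "tz": 0, "turn": 0}, {"tx": 0, "ty": 0.05, "tz": 0, "turn": 0}, {"tx": 0, "ty": 0.05, "tz": 0, "turn": 0}]}}

```text
t: 5.4
ee_pos: [0.6037, -0.008, 0.1116]
eef_rot: [0.707, -0.707, 0.0, -0.0]
ft_force: [-0.7, -0.2, 3.3]
grip_width: -0.003
```

Call:
{"api": "drive_tool", "payload": {"moves": [{"tx": 0, "ty": 0.02, "tz": 0, "turn": 0}, {"tx": 0, "ty": 0.05, "tz": 0, "turn": 0}, {"tx": 0, "ty": 0.05, "tz": 0, "turn": 0}]}}

```text
t: 5.65
ee_pos: [0.6038, -0.008, 0.1112]
eef_rot: [0.707, -0.707, 0.0, -0.0]
ft_force: [-0.2, 0.4, 4.3]
grip_width: -0.001
```

Call:
{"api": "drive_tool", "payload": {"moves": [{"tx": 0, "ty": 0.02, "tz": 0, "turn": 0}, {"tx": 0, "ty": 0.05, "tz": 0, "turn": 0}, {"tx": 0, "ty": 0.05, "tz": 0, "turn": 0}]}}

```text
t: 5.9
ee_pos: [0.6038, -0.008, 0.1108]
eef_rot: [0.707, -0.707, 0.0, -0.0]
ft_force: [-1.2, -0.1, 6.7]
grip_width: 0.004
```

Call:
{"api": "drive_tool", "payload": {"moves": [{"tx": 0, "ty": 0.01, "tz": 0, "turn": 0}, {"tx": 0, "ty": 0.02, "tz": 0, "turn": 0}, {"tx": 0, "ty": 0.02, "tz": 0, "turn": 0}]}}

```text
t: 6.15
ee_pos: [0.6038, -0.008, 0.1107]
eef_rot: [0.707, -0.707, 0.0, -0.0]
ft_force: [-0.4, -0.4, 6.9]
grip_width: 0.0
```

Call:
{"api": "drive_tool", "payload": {"moves": [{"tx": 0, "ty": 0.01, "tz": 0, "turn": 0}, {"tx": 0, "ty": 0.01, "tz": 0, "turn": 0}, {"tx": 0, "ty": 0.01, "tz": 0, "turn": 0}]}}

```text
t: 6.4
ee_pos: [0.6038, -0.008, 0.1106]
eef_rot: [0.707, -0.707, 0.0, -0.0]
ft_force: [-0.5, 0.4, 7.3]
grip_width: -0.002
```

Call:
{"api": "drive_tool", "payload": {"moves": [{"tx": 0, "ty": -0.2, "tz": 0, "turn": 0}, {"tx": 0, "ty": -0.5, "tz": 0, "turn": 0}, {"tx": 0, "ty": -0.8, "tz": 0, "turn": 0}, {"tx": 0, "ty": -1.1, "tz": 0, "turn": 0}, {"tx": 0, "ty": -1.4, "tz": 0, "turn": 0}, {"tx": 0, "ty": -1.7, "tz": 0, "turn": 0}, {"tx": 0, "ty": -2.0, "tz": 0, "turn": 0}, {"tx": 0, "ty": -2.3, "tz": 0, "turn": 0}, {"tx": 0, "ty": -2.6, "tz": 0, "turn": 0}, {"tx": 0, "ty": -3.0, "tz": 0, "turn": 0}]}}

```text
t: 7.23
ee_pos: [0.6035, -0.008, 0.1403]
eef_rot: [0.707, -0.707, 0.001, -0.0]
ft_force: [0.3, -0.1, 0.3]
grip_width: 0.002
```

```bash
python3 - <<'E'
from h import *
import cv2
im,d=env.get_image('scene'); cv2.imwrite('pics/s2.png',cv2.resize(im[120:240,170:300,::-1],None,fx=5,fy=5,interpolation=cv2.INTER_CUBIC))
print(env.state()['t'],env.state()['ft_force'],env.state()['ee_pos'])
E
```

```text
7.2833 [0.38791248 0.64191402 1.03959281] [ 0.60383493 -0.00801704  0.14123587]
```

View pics/s2.png

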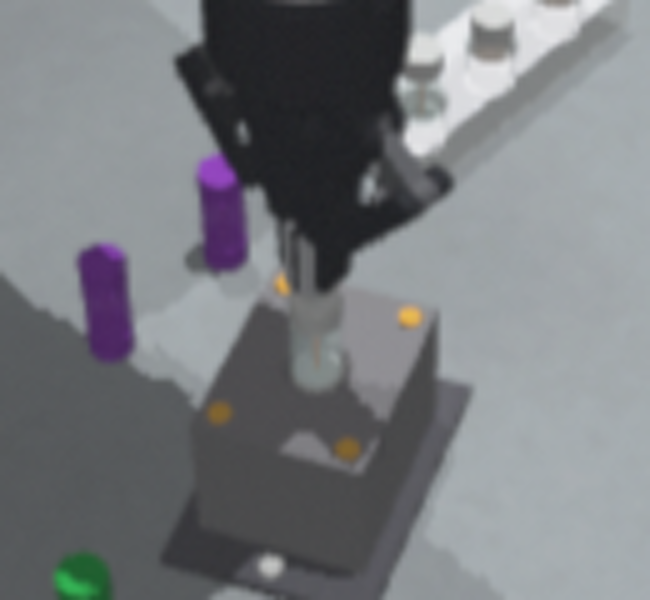

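The spent cartridge has risen, standing about 44 mm clear of the bay (crop 317,340). Next I open the jaws, go down and grip it.

Call:
{"api": "drive_tool", "payload": {"moves": [{"tx": 0, "ty": 0, "tz": -0.05, "turn": 0}, {"tx": 0, "ty": 0, "tz": -0.05, "turn": 0}, {"tx": 0, "ty": 0, "tz": -0.05, "turn": 0}, {"tx": 0, "ty": 0, "tz": -0.05, "turn": 0}, {"tx": 0, "ty": 0, "tz": -0.05, "turn": 0}, {"tx": 0, "ty": 0, "tz": -0.05, "turn": 0}], "jaw": 5}}

```text
t: 7.78
ee_pos: [0.6037, -0.0085, 0.1402]
eef_rot: [0.707, -0.707, 0.0, -0.0]
ft_force: [-0.1, 0.2, 0.1]
grip_width: 0.589
```

Call:
{"api": "drive_tool", "payload": {"moves": [{"tx": 0, "ty": 1, "tz": 0, "turn": 0}, {"tx": 0, "ty": 2, "tz": 0, "turn": 0}, {"tx": 0, "ty": 3, "tz": 0, "turn": 0}, {"tx": 0, "ty": 3.6, "tz": 0, "turn": 0}, {"tx": 0, "ty": 3.6, "tz": 0, "turn": 0}, {"tx": 0, "ty": 3.6, "tz": 0, "turn": 0}]}}

```text
t: 8.28
ee_pos: [0.6033, -0.0085, 0.1037]
eef_rot: [0.707, -0.707, 0.001, 0.0]
ft_force: [0.4, -0.4, 0.9]
grip_width: 0.588
```

Call:
{"api": "drive_tool", "payload": {"moves": [{"tx": 0, "ty": 0, "tz": 0, "turn": 0}, {"tx": 0, "ty": 0, "tz": 0, "turn": 0}, {"tx": 0, "ty": 0, "tz": 0, "turn": 0}, {"tx": 0, "ty": 0, "tz": 0, "turn": 0}, {"tx": 0, "ty": 0, "tz": 0, "turn": 0}, {"tx": 0, "ty": 0, "tz": 0, "turn": 0}, {"tx": 0, "ty": 0, "tz": 0, "turn": 0}], "jaw": 1.6, "force": 25}}

```text
t: 8.87
ee_pos: [0.6039, -0.0085, 0.1045]
eef_rot: [-0.707, 0.707, -0.0, 0.0]
ft_force: [0.7, 0.2, 0.2]
grip_width: 0.249
```

Call:
{"api": "drive_tool", "payload": {"moves": [{"tx": 0, "ty": -2, "tz": 0, "turn": 0}, {"tx": 0, "ty": -5, "tz": 0, "turn": 0}, {"tx": 0, "ty": -8, "tz": 0, "turn": 0}, {"tx": -1, "ty": -10, "tz": -2, "turn": 0}, {"tx": -10.7, "ty": -10, "tz": -23.3, "turn": 0}, {"tx": -10.7, "ty": -10, "tz": -23.3, "turn": 0}, {"tx": -10.7, "ty": -10, "tz": -23.3, "turn": 0}, {"tx": -10.7, "ty": -10, "tz": -23.3, "turn": 0}, {"tx": -10.7, "ty": -10, "tz": -23.3, "turn": 0}, {"tx": -10.7, "ty": -10, "tz": -23.3, "turn": 0}]}}

```text
t: 9.7
ee_pos: [0.4945, -0.2443, 0.2043]
eef_rot: [-0.707, 0.707, -0.001, 0.001]
ft_force: [0.9, 0.4, -0.4]
grip_width: 0.246
```

```bash
python3 - <<'E'
from h import *
import cv2
im,d=env.get_image('scene'); cv2.imwrite('pics/s3.png',cv2.resize(im[100:300,60:300,::-1],None,fx=3,fy=3,interpolation=cv2.INTER_CUBIC))
print(env.state()['t'],env.state()['grip_width'],toolmove([.497,-.242,.052]))
E
```

```text
9.75 0.2471947144620117 [ 0.37323061 15.22637634  0.51193515]
```

View pics/s3.png

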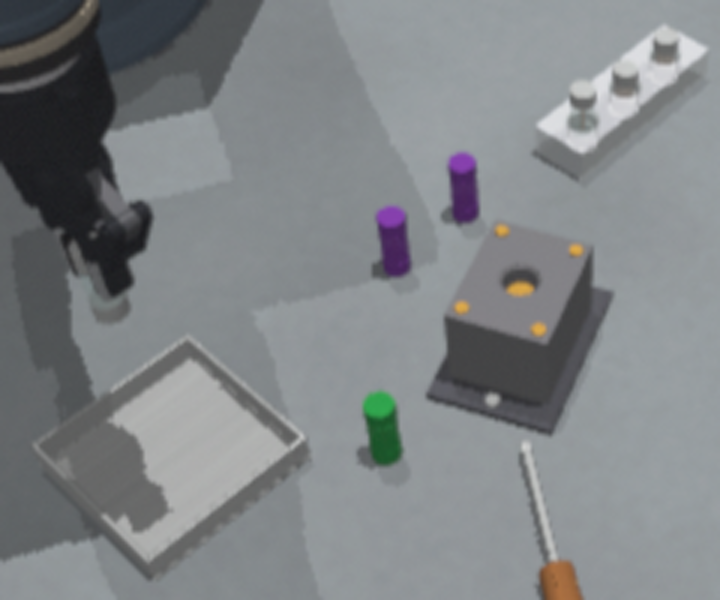

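The cartridge is held, and the brass seat is up in the well (crop 520,285). Next I lower the cartridge into the tray.

Call:
{"api": "drive_tool", "payload": {"moves": [{"tx": 0.3, "ty": 4, "tz": 0.3, "turn": 0}, {"tx": 0.3, "ty": 8, "tz": 0.3, "turn": 0}, {"tx": 0.3, "ty": 11, "tz": 0.3, "turn": 0}, {"tx": 0.3, "ty": 13.5, "tz": 0.3, "turn": 0}, {"tx": 0.3, "ty": 14.8, "tz": 0.3, "turn": 0}, {"tx": 0.3, "ty": 15.3, "tz": 0.3, "turn": 0}, {"tx": 0.3, "ty": 15.3, "tz": 0.3, "turn": 0}, {"tx": 0.3, "ty": 15.3, "tz": 0.3, "turn": 0}]}}

```text
t: 10.42
ee_pos: [0.4999, -0.2385, 0.052]
eef_rot: [-0.707, 0.707, -0.0, 0.001]
ft_force: [0.3, 0.8, -1.1]
grip_width: 0.246
```

Call:
{"api": "drive_tool", "payload": {"moves": [{"tx": 0, "ty": 0.2, "tz": 0, "turn": 0}, {"tx": 0, "ty": 0.35, "tz": 0, "turn": 0}, {"tx": 0, "ty": 0.35, "tz": 0, "turn": 0}, {"tx": 0, "ty": 0.35, "tz": 0, "turn": 0}]}}

```text
t: 10.75
ee_pos: [0.4997, -0.2385, 0.0482]
eef_rot: [-0.707, 0.707, -0.0, 0.001]
ft_force: [0.3, 0.4, -0.9]
grip_width: 0.252
```

Call:
{"api": "drive_tool", "payload": {"moves": [{"tx": 0, "ty": 0, "tz": 0, "turn": 0}, {"tx": 0, "ty": 0, "tz": 0, "turn": 0}, {"tx": 0, "ty": 0, "tz": 0, "turn": 0}, {"tx": 0, "ty": 0, "tz": 0, "turn": 0}, {"tx": 0, "ty": 0, "tz": 0, "turn": 0}, {"tx": 0, "ty": -1, "tz": 0, "turn": 0}, {"tx": 0, "ty": -3, "tz": 0, "turn": 0}, {"tx": 0, "ty": -7, "tz": 0, "turn": 0}, {"tx": 0, "ty": -11, "tz": 0, "turn": 0}, {"tx": 0, "ty": -15, "tz": 0, "turn": 0}], "jaw": 5}}

```text
t: 11.58
ee_pos: [0.4989, -0.2382, 0.2003]
eef_rot: [0.707, -0.707, 0.0, -0.0]
ft_force: [0.6, -0.4, 0.3]
grip_width: 0.589
```

```bash
python3 - <<'E'
from h import *
import cv2
im,d=env.get_image('top'); cv2.imwrite('pics/t4.png',cv2.resize(im[140:300,110:430,::-1],None,fx=2.5,fy=2.5,interpolation=cv2.INTER_CUBIC))
im,d=env.get_image('scene'); cv2.imwrite('pics/s4.png',cv2.resize(im[100:300,60:300,::-1],None,fx=3,fy=3,interpolation=cv2.INTER_CUBIC))
print(env.state()['t'],env.state()['grip_width'],toolmove([.4937,.1766,.2]))
E
```

```text
11.6833 0.5855274741529966 [-0.85479338  0.32142243 41.61628159]
```

View pics/s4.png

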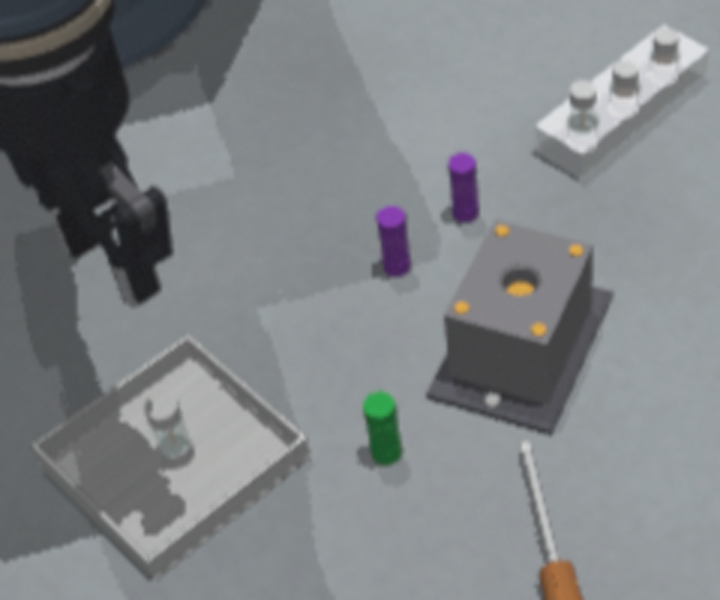

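The spent cartridge stands in the tray (crop 172,428). Next I go to the spare.

Call:
{"api": "drive_tool", "payload": {"moves": [{"tx": -0.7, "ty": 0, "tz": 41.5, "turn": 0}, {"tx": -0.7, "ty": 0, "tz": 41.5, "turn": 0}, {"tx": -0.7, "ty": 0, "tz": 41.5, "turn": 0}, {"tx": -0.7, "ty": 0, "tz": 41.5, "turn": 0}, {"tx": -0.7, "ty": 0, "tz": 41.5, "turn": 0}, {"tx": -0.7, "ty": 0, "tz": 41.5, "turn": 0}, {"tx": -0.7, "ty": 0, "tz": 41.5, "turn": 0}, {"tx": -0.7, "ty": 0, "tz": 41.5, "turn": 0}, {"tx": -0.7, "ty": 0, "tz": 41.5, "turn": 0}, {"tx": -0.7, "ty": 0, "tz": 41.5, "turn": 0}]}}

```text
t: 12.52
ee_pos: [0.4922, 0.1788, 0.1985]
eef_rot: [0.707, -0.707, 0.0, -0.0]
ft_force: [1.4, -0.9, -0.1]
grip_width: 0.588
```

Call:
{"api": "drive_tool", "payload": {"moves": [{"tx": 0, "ty": 3, "tz": 0, "turn": 0}, {"tx": 0, "ty": 6, "tz": 0, "turn": 0}, {"tx": 0, "ty": 8, "tz": 0, "turn": 0}, {"tx": 0, "ty": 8, "tz": 0, "turn": 0}, {"tx": 0, "ty": 8, "tz": 0, "turn": 0}, {"tx": 0, "ty": 8, "tz": 0, "turn": 0}]}}

```text
t: 13.02
ee_pos: [0.4936, 0.1767, 0.1194]
eef_rot: [0.707, -0.707, -0.0, -0.001]
ft_force: [0.0, 1.1, -0.3]
grip_width: 0.584
```

```bash
python3 - <<'E'
from h import *
import cv2
im,d=env.get_image('scene'); cv2.imwrite('pics/s5.png',cv2.resize(im[60:200,180:340,::-1],None,fx=4,fy=4,interpolation=cv2.INTER_CUBIC))
print(yaw().round(3),env.state()['t'],env.state()['grip_width'],toolmove([.4937,.1766,.053]))
E
```

```text
[[ 1.     0.002  0.001]
 [-0.001  0.001  1.   ]
 [ 0.002 -1.     0.001]] 13.0667 0.5887283342660624 [-0.02712459  6.66289043 -0.01557621]
```

View pics/s5.png

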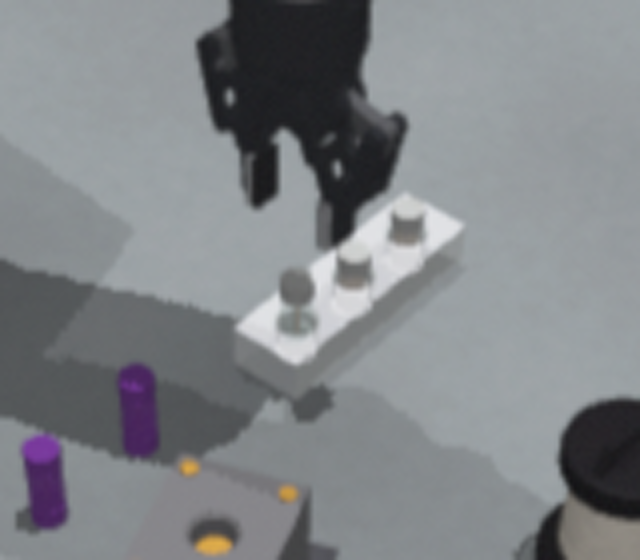

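Call:
{"api": "drive_tool", "payload": {"moves": [{"tx": 0, "ty": 2, "tz": 0, "turn": 0}, {"tx": 0, "ty": 4, "tz": 0, "turn": 0}, {"tx": 0, "ty": 5.5, "tz": 0, "turn": 0}, {"tx": 0, "ty": 6.5, "tz": 0, "turn": 0}, {"tx": 0, "ty": 6.5, "tz": 0, "turn": 0}, {"tx": 0, "ty": 6.5, "tz": 0, "turn": 0}]}}

```text
t: 13.57
ee_pos: [0.4933, 0.1766, 0.0537]
eef_rot: [0.707, -0.707, 0.0, -0.001]
ft_force: [-1.1, -0.1, 0.1]
grip_width: 0.587
```

Call:
{"api": "drive_tool", "payload": {"moves": [{"tx": 0, "ty": 0, "tz": 0, "turn": 0}, {"tx": 0, "ty": 0, "tz": 0, "turn": 0}, {"tx": 0, "ty": 0, "tz": 0, "turn": 0}, {"tx": 0, "ty": 0, "tz": 0, "turn": 0}, {"tx": 0, "ty": 0, "tz": 0, "turn": 0}, {"tx": 0, "ty": 0, "tz": 0, "turn": 0}, {"tx": 0, "ty": 0, "tz": 0, "turn": 0}], "jaw": 1.6}}

```text
t: 14.15
ee_pos: [0.4936, 0.1768, 0.0538]
eef_rot: [0.707, -0.707, -0.0, -0.001]
ft_force: [0.2, -0.2, 7.2]
grip_width: 0.249
```

Call:
{"api": "drive_tool", "payload": {"moves": [{"tx": 0, "ty": -1, "tz": 0, "turn": 0}, {"tx": 0, "ty": -3, "tz": 0, "turn": 0}, {"tx": 0, "ty": -6, "tz": 0, "turn": 0}, {"tx": 0, "ty": -10, "tz": 0, "turn": 0}, {"tx": 0, "ty": -13, "tz": 0, "turn": 0}, {"tx": 0, "ty": -13, "tz": 0, "turn": 0}]}}

```text
t: 14.65
ee_pos: [0.4952, 0.1774, 0.1893]
eef_rot: [0.708, -0.706, -0.002, -0.003]
ft_force: [1.8, 1.0, -0.5]
grip_width: 0.248
```

```bash
python3 - <<'E'
from h import *
import cv2
im,d=env.get_image('scene'); cv2.imwrite('pics/s6.png',cv2.resize(im[40:200,180:340,::-1],None,fx=3.7,fy=3.7,interpolation=cv2.INTER_CUBIC))
print(env.state()['t'],env.state()['grip_width'],toolmove([.6034,-.0086,.16]),env.state()['ft_force'])
E
```

```text
14.7 0.2482490528853259 [ 10.89560374   2.66880438 -18.5696786 ] [ 0.38412572 -0.28730723 -2.32285429]
```

View pics/s6.png

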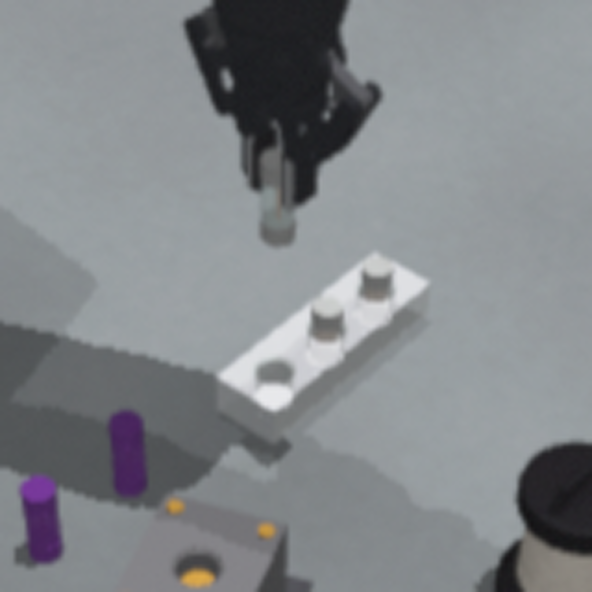

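Call:
{"api": "drive_tool", "payload": {"moves": [{"tx": 10.9, "ty": 0, "tz": -18.5, "turn": 0}, {"tx": 10.9, "ty": 0, "tz": -18.5, "turn": 0}, {"tx": 10.9, "ty": 0, "tz": -18.5, "turn": 0}, {"tx": 10.9, "ty": 0, "tz": -18.5, "turn": 0}, {"tx": 10.9, "ty": 0, "tz": -18.5, "turn": 0}, {"tx": 10.9, "ty": 0, "tz": -18.5, "turn": 0}, {"tx": 10.9, "ty": 0, "tz": -18.5, "turn": 0}, {"tx": 10.9, "ty": 0, "tz": -18.5, "turn": 0}, {"tx": 10.9, "ty": 0, "tz": -18.5, "turn": 0}]}}

```text
t: 15.45
ee_pos: [0.601, -0.0076, 0.1825]
eef_rot: [0.707, -0.707, 0.0, 0.0]
ft_force: [-0.9, -0.0, -0.7]
grip_width: 0.248
```

```bash
python3 - <<'E'
from h import *
import cv2
im,d=env.get_image('scene'); cv2.imwrite('pics/s7.png',cv2.resize(im[90:250,160:320,::-1],None,fx=3.7,fy=3.7,interpolation=cv2.INTER_CUBIC))
print(yaw().round(4),env.state()['t'],env.state()['grip_width'],toolmove([.6033,-.0086,.126]),env.state()['ft_force'])
E
```

```text
[[ 1.e+00 -5.e-04 -5.e-04]
 [ 5.e-04  2.e-04  1.e+00]
 [-5.e-04 -1.e+00  2.e-04]] 15.5 0.24627695724176088 [ 0.22575506  5.67101098 -0.12881505] [-0.77802953  0.1877888  -0.85643747]
```

View pics/s7.png

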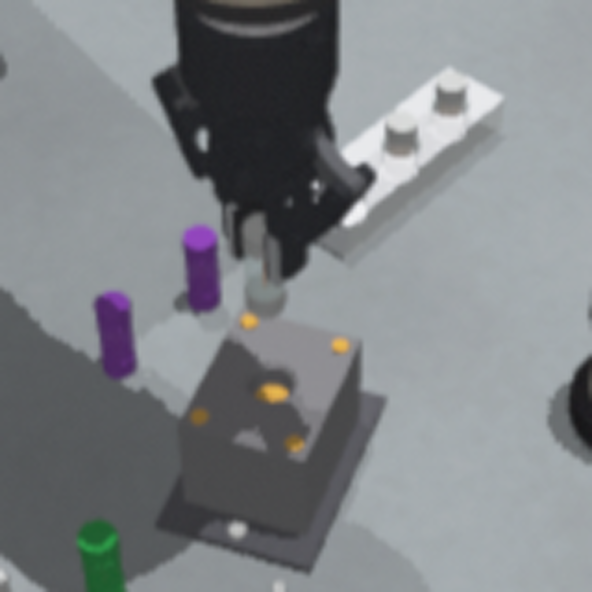

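Call:
{"api": "drive_tool", "payload": {"moves": [{"tx": 0.2, "ty": 2, "tz": -0.1, "turn": 0}, {"tx": 0.2, "ty": 4, "tz": -0.1, "turn": 0}, {"tx": 0.2, "ty": 5, "tz": -0.1, "turn": 0}, {"tx": 0.2, "ty": 5.4, "tz": -0.1, "turn": 0}, {"tx": 0.2, "ty": 5.4, "tz": -0.1, "turn": 0}, {"tx": 0.2, "ty": 5.4, "tz": -0.1, "turn": 0}]}}

```text
t: 16.0
ee_pos: [0.6038, -0.0091, 0.1296]
eef_rot: [-0.707, 0.707, 0.0, 0.0]
ft_force: [-0.2, -0.5, 0.0]
grip_width: 0.248
```

```bash
python3 - <<'E'
from h import *
import cv2
im,d=env.get_image('scene'); a=im[140:220,200:270,::-1]
im,d=env.get_image('top'); b=im[150:230,235:305,::-1]
cv2.imwrite('pics/s8.png',cv2.resize(np.hstack([a,b]),None,fx=5.6,fy=5.6,interpolation=cv2.INTER_CUBIC))
print(env.state()['t'],toolmove([.6033,-.0086,.126]),env.state()['ft_force'],env.state()['ee_pos'])
E
```

```text
16.1 [-0.09164263  0.39315472  0.07476563] [-0.00615875 -0.44325159 -0.90762481] [ 0.60421    -0.00934824  0.12993293]
```

View pics/s8.png

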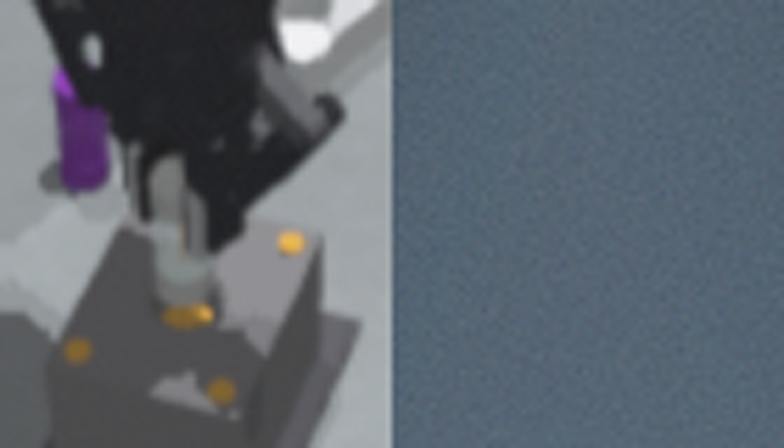

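Call:
{"api": "drive_tool", "payload": {"moves": [{"tx": -0.05, "ty": 0.2, "tz": 0.05, "turn": 0}, {"tx": -0.05, "ty": 0.4, "tz": 0.05, "turn": 0}, {"tx": -0.05, "ty": 0.6, "tz": 0.05, "turn": 0}, {"tx": -0.05, "ty": 0.8, "tz": 0.05, "turn": 0}, {"tx": -0.05, "ty": 1.0, "tz": 0.05, "turn": 0}, {"tx": -0.05, "ty": 1.2, "tz": 0.05, "turn": 0}, {"tx": -0.05, "ty": 1.2, "tz": 0.05, "turn": 0}]}}

```text
t: 16.68
ee_pos: [0.603, -0.009, 0.1163]
eef_rot: [0.707, -0.707, 0.001, -0.0]
ft_force: [0.7, 0.1, -1.3]
grip_width: 0.246
```

Call:
{"api": "drive_tool", "payload": {"moves": [{"tx": 0, "ty": 0.2, "tz": 0, "turn": 0}, {"tx": 0, "ty": 0.4, "tz": 0, "turn": 0}, {"tx": 0, "ty": 0.6, "tz": 0, "turn": 0}, {"tx": 0, "ty": 0.6, "tz": 0, "turn": 0}, {"tx": 0, "ty": 0.6, "tz": 0, "turn": 0}]}}

```text
t: 17.1
ee_pos: [0.6031, -0.009, 0.1107]
eef_rot: [0.707, -0.707, 0.0, -0.0]
ft_force: [0.3, -0.5, -0.8]
grip_width: 0.245
```

Next I release it, then go up above the cap (expected at about z = 0.119).

Call:
{"api": "drive_tool", "payload": {"moves": [{"tx": 0, "ty": 0, "tz": 0, "turn": 0}, {"tx": 0, "ty": 0, "tz": 0, "turn": 0}, {"tx": 0, "ty": 0, "tz": 0, "turn": 0}, {"tx": 0, "ty": 0, "tz": 0, "turn": 0}, {"tx": 0, "ty": 0, "tz": 0, "turn": 0}, {"tx": 0, "ty": -1, "tz": 0, "turn": 0}, {"tx": 0, "ty": -2.5, "tz": 0, "turn": 0}, {"tx": 0, "ty": -4, "tz": 0, "turn": 0}, {"tx": 0, "ty": -4, "tz": 0, "turn": 0}, {"tx": 0, "ty": -4, "tz": 0, "turn": 0}], "jaw": 5}}

```text
t: 17.93
ee_pos: [0.6038, -0.0091, 0.1519]
eef_rot: [-0.707, 0.707, 0.0, 0.001]
ft_force: [-0.2, 0.2, -0.4]
grip_width: 0.585
```

Call:
{"api": "drive_tool", "payload": {"moves": [{"tx": 0, "ty": 0, "tz": 0, "turn": 0}, {"tx": 0, "ty": 0, "tz": 0, "turn": 0}, {"tx": 0, "ty": 0, "tz": 0, "turn": 0}, {"tx": 0, "ty": 0, "tz": 0, "turn": 0}, {"tx": 0, "ty": 0, "tz": 0, "turn": 0}, {"tx": 0, "ty": 0, "tz": 0, "turn": 0}, {"tx": 0, "ty": 0, "tz": 0, "turn": 0}], "jaw": 0}}

```text
t: 18.52
ee_pos: [0.6032, -0.009, 0.1507]
eef_rot: [0.707, -0.707, 0.0, -0.0]
ft_force: [-0.3, -1.1, 0.4]
grip_width: -0.001
```

```bash
python3 - <<'E'
from h import *
import cv2
im,d=env.get_image('scene'); cv2.imwrite('pics/s9.png',cv2.resize(im[130:230,190:290,::-1],None,fx=5.6,fy=5.6,interpolation=cv2.INTER_CUBIC))
print(env.state()['t'],toolmove([.6033,-.0086,.1356]),env.state()['ft_force'],env.state()['ee_pos'])
E
```

```text
18.5667 [0.01250317 1.5134449  0.04376732] [ 0.16202092  0.86556445 -0.40167389] [ 0.603176   -0.00903749  0.15073446]
```

View pics/s9.png

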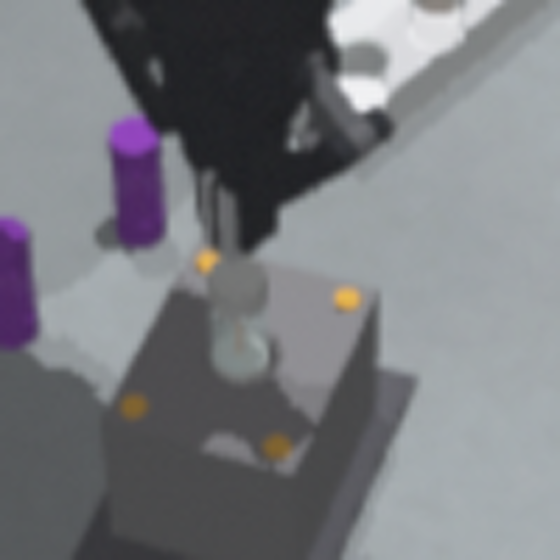

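The spare stands in the well under the shut fingers (crop 240,320). I'll press it gently to a depth short of any possible buffer.

Call:
{"api": "drive_tool", "payload": {"moves": [{"tx": 0, "ty": 0.5, "tz": 0.05, "turn": 0}, {"tx": 0, "ty": 0.9, "tz": 0.05, "turn": 0}, {"tx": 0, "ty": 1.2, "tz": 0.05, "turn": 0}, {"tx": 0, "ty": 1.35, "tz": 0.05, "turn": 0}, {"tx": 0, "ty": 1.45, "tz": 0.05, "turn": 0}, {"tx": 0, "ty": 1.55, "tz": 0.05, "turn": 0}, {"tx": 0, "ty": 1.65, "tz": 0.05, "turn": 0}, {"tx": 0, "ty": 1.75, "tz": 0.05, "turn": 0}, {"tx": 0, "ty": 1.85, "tz": 0.05, "turn": 0}, {"tx": 0, "ty": 1.95, "tz": 0.05, "turn": 0}]}}

```text
t: 19.4
ee_pos: [0.6033, -0.0085, 0.1313]
eef_rot: [-0.707, 0.707, -0.0, 0.0]
ft_force: [0.1, -0.1, 1.6]
grip_width: 0.003
```

Call:
{"api": "drive_tool", "payload": {"moves": [{"tx": 0, "ty": 0.15, "tz": 0, "turn": 0}, {"tx": 0, "ty": 0.3, "tz": 0, "turn": 0}, {"tx": 0, "ty": 0.45, "tz": 0, "turn": 0}, {"tx": 0, "ty": 0.6, "tz": 0, "turn": 0}, {"tx": 0, "ty": 0.75, "tz": 0, "turn": 0}, {"tx": 0, "ty": 0.9, "tz": 0, "turn": 0}, {"tx": 0, "ty": 1.05, "tz": 0, "turn": 0}, {"tx": 0, "ty": 1.2, "tz": 0, "turn": 0}, {"tx": 0, "ty": 1.3, "tz": 0, "turn": 0}, {"tx": 0, "ty": 1.3, "tz": 0, "turn": 0}]}}

```text
t: 20.23
ee_pos: [0.6031, -0.0085, 0.118]
eef_rot: [0.707, -0.707, 0.0, -0.0]
ft_force: [-0.7, 0.6, 3.1]
grip_width: 0.001
```

Call:
{"api": "drive_tool", "payload": {"moves": [{"tx": 0, "ty": 0.05, "tz": 0, "turn": 0}, {"tx": 0, "ty": 0.1, "tz": 0, "turn": 0}, {"tx": 0, "ty": 0.15, "tz": 0, "turn": 0}, {"tx": 0, "ty": 0.15, "tz": 0, "turn": 0}]}}

```text
t: 20.57
ee_pos: [0.6032, -0.0085, 0.1167]
eef_rot: [0.707, -0.707, 0.0, -0.0]
ft_force: [0.1, 0.4, 3.4]
grip_width: 0.001
```

Call:
{"api": "drive_tool", "payload": {"moves": [{"tx": 0, "ty": 0.03, "tz": 0, "turn": 0}, {"tx": 0, "ty": 0.05, "tz": 0, "turn": 0}, {"tx": 0, "ty": 0.05, "tz": 0, "turn": 0}]}}

```text
t: 20.82
ee_pos: [0.6032, -0.0085, 0.1163]
eef_rot: [0.707, -0.707, 0.0, -0.0]
ft_force: [-0.2, -0.7, 3.0]
grip_width: -0.001
```

Call:
{"api": "drive_tool", "payload": {"moves": [{"tx": 0, "ty": 0.03, "tz": 0, "turn": 0}, {"tx": 0, "ty": 0.05, "tz": 0, "turn": 0}, {"tx": 0, "ty": 0.05, "tz": 0, "turn": 0}]}}

```text
t: 21.07
ee_pos: [0.6032, -0.0085, 0.1158]
eef_rot: [0.707, -0.707, 0.0, -0.0]
ft_force: [-1.0, 0.6, 2.7]
grip_width: 0.003
```

Call:
{"api": "drive_tool", "payload": {"moves": [{"tx": 0, "ty": 0.03, "tz": 0, "turn": 0}, {"tx": 0, "ty": 0.05, "tz": 0, "turn": 0}, {"tx": 0, "ty": 0.05, "tz": 0, "turn": 0}]}}

```text
t: 21.32
ee_pos: [0.6032, -0.0085, 0.1152]
eef_rot: [0.707, -0.707, 0.0, -0.0]
ft_force: [0.2, 0.3, 2.8]
grip_width: -0.001
```

Call:
{"api": "drive_tool", "payload": {"moves": [{"tx": 0, "ty": 0.03, "tz": 0, "turn": 0}, {"tx": 0, "ty": 0.05, "tz": 0, "turn": 0}, {"tx": 0, "ty": 0.05, "tz": 0, "turn": 0}]}}

```text
t: 21.57
ee_pos: [0.6032, -0.0085, 0.1148]
eef_rot: [0.707, -0.707, 0.0, -0.0]
ft_force: [0.9, -0.2, 3.7]
grip_width: 0.001
```

Call:
{"api": "drive_tool", "payload": {"moves": [{"tx": 0, "ty": 0.03, "tz": 0, "turn": 0}, {"tx": 0, "ty": 0.05, "tz": 0, "turn": 0}, {"tx": 0, "ty": 0.05, "tz": 0, "turn": 0}]}}

```text
t: 21.82
ee_pos: [0.6032, -0.0085, 0.1143]
eef_rot: [-0.707, 0.707, -0.0, 0.0]
ft_force: [-0.4, 0.7, 3.2]
grip_width: 0.002
```

Call:
{"api": "drive_tool", "payload": {"moves": [{"tx": 0, "ty": 0.03, "tz": 0, "turn": 0}, {"tx": 0, "ty": 0.05, "tz": 0, "turn": 0}, {"tx": 0, "ty": 0.05, "tz": 0, "turn": 0}]}}

```text
t: 22.07
ee_pos: [0.6032, -0.0085, 0.1137]
eef_rot: [0.707, -0.707, 0.0, -0.0]
ft_force: [0.3, -0.8, 3.0]
grip_width: -0.001
```

Call:
{"api": "drive_tool", "payload": {"moves": [{"tx": 0, "ty": 0.03, "tz": 0, "turn": 0}, {"tx": 0, "ty": 0.05, "tz": 0, "turn": 0}, {"tx": 0, "ty": 0.05, "tz": 0, "turn": 0}]}}

```text
t: 22.32
ee_pos: [0.6032, -0.0085, 0.1132]
eef_rot: [-0.707, 0.707, -0.0, 0.0]
ft_force: [-0.6, -0.4, 3.5]
grip_width: -0.002
```

Call:
{"api": "drive_tool", "payload": {"moves": [{"tx": 0, "ty": 0.03, "tz": 0, "turn": 0}, {"tx": 0, "ty": 0.05, "tz": 0, "turn": 0}, {"tx": 0, "ty": 0.05, "tz": 0, "turn": 0}]}}

```text
t: 22.57
ee_pos: [0.6032, -0.0085, 0.1128]
eef_rot: [-0.707, 0.707, -0.0, 0.0]
ft_force: [0.0, -0.4, 4.0]
grip_width: 0.002
```

Call:
{"api": "drive_tool", "payload": {"moves": [{"tx": 0, "ty": 0.03, "tz": 0, "turn": 0}, {"tx": 0, "ty": 0.05, "tz": 0, "turn": 0}, {"tx": 0, "ty": 0.05, "tz": 0, "turn": 0}]}}

```text
t: 22.82
ee_pos: [0.6032, -0.0085, 0.1123]
eef_rot: [-0.707, 0.707, -0.0, 0.0]
ft_force: [-0.0, -0.0, 4.3]
grip_width: 0.001
```

Call:
{"api": "drive_tool", "payload": {"moves": [{"tx": 0, "ty": 0.03, "tz": 0, "turn": 0}, {"tx": 0, "ty": 0.05, "tz": 0, "turn": 0}, {"tx": 0, "ty": 0.05, "tz": 0, "turn": 0}]}}

```text
t: 23.07
ee_pos: [0.6032, -0.0085, 0.1117]
eef_rot: [-0.707, 0.707, -0.0, 0.0]
ft_force: [-0.6, 0.5, 3.4]
grip_width: 0.001
```

Call:
{"api": "drive_tool", "payload": {"moves": [{"tx": 0, "ty": 0.03, "tz": 0, "turn": 0}, {"tx": 0, "ty": 0.05, "tz": 0, "turn": 0}, {"tx": 0, "ty": 0.05, "tz": 0, "turn": 0}]}}

```text
t: 23.32
ee_pos: [0.6032, -0.0085, 0.1113]
eef_rot: [0.707, -0.707, 0.0, -0.0]
ft_force: [-0.1, 0.3, 5.3]
grip_width: -0.002
```

Force may be starting to climb, so I use smaller steps.

Call:
{"api": "drive_tool", "payload": {"moves": [{"tx": 0, "ty": 0.02, "tz": 0, "turn": 0}, {"tx": 0, "ty": 0.02, "tz": 0, "turn": 0}, {"tx": 0, "ty": 0.02, "tz": 0, "turn": 0}]}}

```text
t: 23.57
ee_pos: [0.6032, -0.0085, 0.1112]
eef_rot: [0.707, -0.707, 0.0, -0.0]
ft_force: [-1.6, 0.2, 5.6]
grip_width: -0.001
```

Call:
{"api": "drive_tool", "payload": {"moves": [{"tx": 0, "ty": 0.02, "tz": 0, "turn": 0}, {"tx": 0, "ty": 0.02, "tz": 0, "turn": 0}, {"tx": 0, "ty": 0.02, "tz": 0, "turn": 0}]}}

```text
t: 23.82
ee_pos: [0.6033, -0.0085, 0.111]
eef_rot: [0.707, -0.707, 0.0, -0.0]
ft_force: [-0.8, -0.1, 5.3]
grip_width: 0.0
```

Call:
{"api": "drive_tool", "payload": {"moves": [{"tx": 0, "ty": 0.02, "tz": 0, "turn": 0}, {"tx": 0, "ty": 0.02, "tz": 0, "turn": 0}, {"tx": 0, "ty": 0.02, "tz": 0, "turn": 0}]}}

```text
t: 24.07
ee_pos: [0.6033, -0.0085, 0.1109]
eef_rot: [0.707, -0.707, 0.0, -0.0]
ft_force: [-0.0, 0.8, 6.7]
grip_width: 0.0
```

Call:
{"api": "drive_tool", "payload": {"moves": [{"tx": 0, "ty": 0.02, "tz": 0, "turn": 0}, {"tx": 0, "ty": 0.02, "tz": 0, "turn": 0}, {"tx": 0, "ty": 0.02, "tz": 0, "turn": 0}]}}

```text
t: 24.32
ee_pos: [0.6034, -0.0085, 0.1108]
eef_rot: [0.707, -0.707, 0.0, -0.0]
ft_force: [-0.5, -0.8, 7.1]
grip_width: -0.002
```

The buffer is met at the same height as in the first press. Now I let go slowly.

Call:
{"api": "drive_tool", "payload": {"moves": [{"tx": 0, "ty": -0.15, "tz": 0, "turn": 0}, {"tx": 0, "ty": -0.3, "tz": 0, "turn": 0}, {"tx": 0, "ty": -0.45, "tz": 0, "turn": 0}, {"tx": 0, "ty": -0.6, "tz": 0, "turn": 0}, {"tx": 0, "ty": -0.8, "tz": 0, "turn": 0}, {"tx": 0, "ty": -1.0, "tz": 0, "turn": 0}, {"tx": 0, "ty": -1.2, "tz": 0, "turn": 0}, {"tx": 0, "ty": -1.3, "tz": 0, "turn": 0}, {"tx": 0, "ty": -1.3, "tz": 0, "turn": 0}]}}

```text
t: 25.07
ee_pos: [0.6033, -0.0085, 0.1237]
eef_rot: [-0.707, 0.707, -0.0, 0.0]
ft_force: [0.1, 0.9, 0.1]
grip_width: 0.001
```

Call:
{"api": "drive_tool", "payload": {"moves": [{"tx": 0, "ty": -3, "tz": 0, "turn": 0}, {"tx": 0, "ty": -6, "tz": 0, "turn": 0}, {"tx": 0, "ty": -9, "tz": 0, "turn": 0}, {"tx": -10, "ty": -12, "tz": -20, "turn": 0}, {"tx": -10, "ty": -12, "tz": -20, "turn": 0}, {"tx": -10, "ty": -12, "tz": -20, "turn": 0}, {"tx": -10, "ty": -12, "tz": -20, "turn": 0}, {"tx": -10, "ty": -12, "tz": -20, "turn": 0}, {"tx": -10, "ty": -12, "tz": -20, "turn": 0}, {"tx": -10, "ty": -12, "tz": -20, "turn": 0}]}}

```text
t: 25.9
ee_pos: [0.5015, -0.2117, 0.2442]
eef_rot: [-0.707, 0.707, -0.002, 0.002]
ft_force: [0.1, 0.3, 0.2]
grip_width: -0.001
```

```bash
python3 - <<'E'
from h import *
import cv2
im,d=env.get_image('scene'); cv2.imwrite('pics/s10.png',cv2.resize(im[90:300,60:350,::-1],None,fx=2.7,fy=2.7,interpolation=cv2.INTER_CUBIC))
cv2.imwrite('pics/s11.png',cv2.resize(im[155:245,180:280,::-1],None,fx=6,fy=6,interpolation=cv2.INTER_CUBIC))
im,d=env.get_image('top'); cv2.imwrite('pics/t11.png',cv2.resize(im[150:230,225:335,::-1],None,fx=6,fy=6,interpolation=cv2.INTER_CUBIC))
print(env.state()['t'])
E
```

```text
26.0
```

View pics/s10.png

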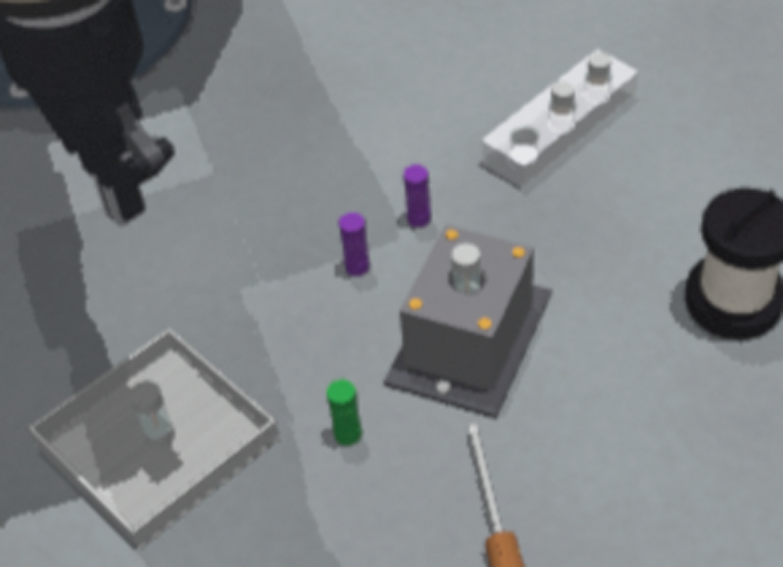

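View pics/s11.png

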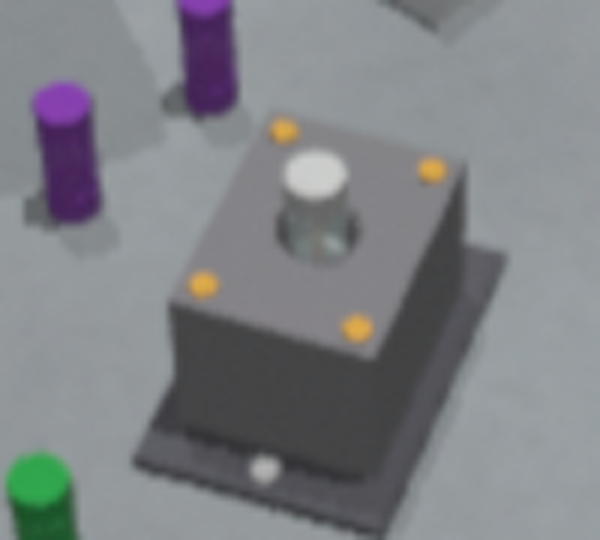

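View pics/t11.png

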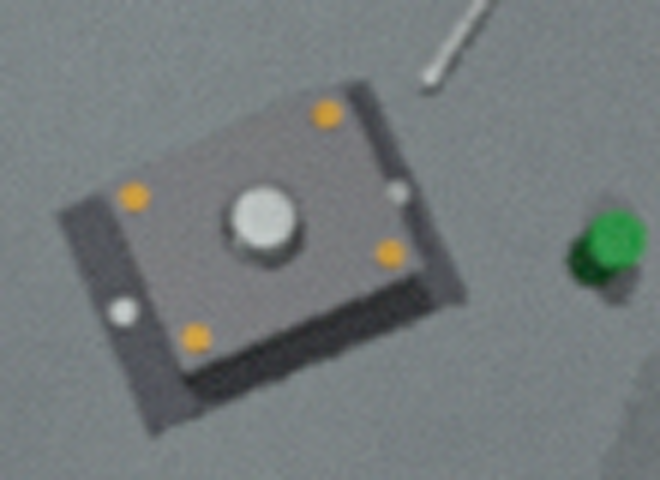

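The spare's cap is at crop (316,175). The spent cartridge's was at (318,176) at the start, so the spare is held at the same height and upright. The spent one stands in the tray, the two shorts, the lamp and the screwdriver have not moved, and the arm is clear.

```bash
python3 -c "
from bench import env
print(env.job_done())"
```

```text
the job is handed in; nothing more can be done
None
```

The job is done and handed in at about 26 s of the 72 s allowed; no verdict was reported.

- **Spent cartridge:** I pressed it until the force climbed to about 7.3 N. The catch let go and the seat rose, and I lifted the cartridge out and stood it in the steel tray.
- **Spare:** I took the tall, glass-bodied cartridge from the clear box socket nearest the bay and stood it in the well. I pressed it until the force climbed to about 7.1 N, and the catch held it.
- **Last checks:** In the scene camera the spare's cap sits within 2 pixels of the spent one's starting place in a 6x crop, so it is held down and upright. The spent cartridge stands inside the tray, the two short cartridges, the lamp and the screwdriver are where they were, and the arm is clear.

No check failed or disagreed. The force readings were noisy, by roughly 1 N, and I read them only at the end of each step. I stopped just short of the suggested 8 to 10 N, because the force had clearly started to climb on the buffer.

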